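# Find the stiff slat by hand and load it

## Robot

A 7-joint arm with a two-finger parallel gripper is mounted at the origin on the work surface. World frame = base frame: x ahead of the robot, y to its left, z up, the work surface at z = 0. Lengths are in m, angles in rad, forces in N, time in s.
With the tool pointing down it reaches from about 0.4 to 0.85 m from the base axis. Payload 4.4 kg.
Tool frame: the origin (TCP) lies midway between the tips of the shut fingers; the grasp point (between the pads) lies 19 mm behind it; z points along the fingers, y is the line along which they close (so a half turn about z gives the same grasp; the last joint's range is limited). The gripper opens to 94 mm and grips with 3 to 60 N. Pads are 16 mm wide; open, the fingers measure 119 mm over their backs; the gripper's body (75 mm by 177 mm) begins 78 mm behind the grasp point.
Start: joints at [1.123, 0.628, 0.038, 1.517, -0.027, 0.996, -0.02], TCP at [0.242, -0.603, 0.205] pointing down, gripper open.
Joint ranges: [-3.06, 3.06], [-0.37, 2.12], [-1.25, 1.32], [0.18, 2.47], [-1.1, 4.24], [0.23, 1.98], [-2.94, 2.94]. Speed limits (rad/s): [2.57, 2.57, 3.14, 3.14, 3.14, 3.14, 3.14].

## Interface

Orientations are given as a unit quaternion [x, y, z, w].
In Python, from plant import * gives the robot as it stands. The module is installed in compiled form; this text tells all that it offers.
- The arm moves only by the shell command python3 -m pendant 'ROWS' [OPENING] [FORCE]. ROWS is JSON, a list of rows, each an object of numbers: "x", "y", "z": the shift along the tool's x, y, z in mm; "wx", "wy", "wz": the turn, a rotation vector about the tool's x, y, z in degrees. A call has 1 to 8 rows; each row shifts and turns the commanded pose from where the row before left it, along the tool's axes as they then stand; what a row does not reach is not made up. A row lasts 1/10 s, in which the tool goes at most 50 mm and 8.59 degrees, less where a joint would pass 70% of its speed; a pose out of reach is approached as far as the arm can. A call is refused whole if a number of a shift passes 50 or a number of a turn 8.59, either way. A call with a gripper value outside its range is refused whole. OPENING is the closure, from 0 (fully open) to 1 (shut), set as the call begins (- or left out, the last holds). The fingers move at their own pace and stop on an object; FORCE is the grip in N (left out, the last holds). Time passes only in rows, so rows that do not move let the fingers close. It gives the time, the measured TCP pose, the force, the opening and the grip force at its end, in the units of the state.
- sense(): the state, without advancing time (a new reading comes with each control period).
- read_camera(name): name is "scene" or "top" or "wrist"; returns a dict with "frame" (400x640x3 uint8, blue, green, red), "depth" (400x640 float32, m along the optical axis (not along the pixel's ray), 0 where there is no reading), "fovy" (degrees; the focal length in pixels is half the picture's height over the tangent of half this angle, whatever the lens; pixels are square), "cx", "cy" (the principal point, pixels), "dist" ([k1, k2, p1, p2, k3] as OpenCV has them; the pictures are not rectified), "eye" and "attitude" of the camera in the world; the wrist camera has in their place "T_tool_cam" (4x4, takes a point from camera to tool coordinates, whose origin is the TCP and whose axes are the flange's). Camera axes: x right, y up, looking along -z (the intrinsics and any distortion apply to the point x, -y, -z); pixel columns grow to the right and rows downward; lengths in m; the calibration is good to about 2 mm. A picture is of the moment at which its call begins: read the wrist's pose just before it.
- job_done(): hands the job in; it is judged then, once.
The state is a dict: "time": time; "joint_positions": joint angles; "joint_vel": joint speeds; "effort": joint torques, N m; "eef_pos": TCP position; "eef_rot": TCP orientation; "force": force on the tool from outside, world axes, zero at the start; "moment": the same for the moment, N m; "opening": finger opening in m; "grip_force": force on a finger pad.
Only numpy, scipy, OpenCV 4.12 (cv2) and the standard library are available. Lean on these libraries where they do the work, as an engineer would, in place of code of your own. Each camera call takes 0.05 s, during which the arm holds its last target. There are 200 camera calls.

## Task

Three look-alike wooden slats are clamped by one end in a bending jig. Press the free tip of each slat gently with the closed fingers right down to its stop, one after another from the robot's left to its right, to feel which slat is by far the stiffest. Then stand the steel weight upright in the middle of that slat's tip and let go: it must hang clear of its stop, so never rest the weight on a slat that is too soft, and do not knock the other things on the bench about.

Things in the scene. Friction and masses are not known exactly. Their poses are not given: they have to be found in the camera images.
- jig: plywood base 300 x 340 mm, 18 mm thick, fixed to the bench; origin at the centre of its underside on the bench, z up. The slats lie along its x axis side by side along y (110 mm apart): clamped at the far +x end under a batten with two clamps (up to 175 mm high, 105 mm to +x of the origin), their free tips to -x, towards the robot. More than 22 N from the fingers or from the weight on the jig or a slat damages it
- tip_left (a point): free end block of the left slat (+y of the jig, the robot's left), plain wood, 50 mm along x, 46 mm along y, 8 mm thick; origin at the centre of its top face, 76 mm above the bench at rest, z out of the top face. It swings down with the slat, 170 mm from the bending line, and springs back when let go
- tip_middle (a point): free end block of the middle slat (centre of the jig, the robot's middle), plain wood, 50 mm along x, 46 mm along y, 8 mm thick; origin at the centre of its top face, 76 mm above the bench at rest, z out of the top face. It swings down with the slat, 170 mm from the bending line, and springs back when let go
- tip_right (a point): free end block of the right slat (-y of the jig, the robot's right), plain wood, 50 mm along x, 46 mm along y, 8 mm thick; origin at the centre of its top face, 76 mm above the bench at rest, z out of the top face. It swings down with the slat, 170 mm from the bending line, and springs back when let go
- slat_left: the whole left slat, plain wood, 40 mm wide, 6 mm thick, sticking out of the clamp; origin on its bending line at the clamp's edge, 71 mm above the bench, the slat running along its -x to the tip
- slat_middle: the whole middle slat, plain wood, 40 mm wide, 6 mm thick, sticking out of the clamp; origin on its bending line at the clamp's edge, 71 mm above the bench, the slat running along its -x to the tip
- slat_right: the whole right slat, plain wood, 40 mm wide, 6 mm thick, sticking out of the clamp; origin on its bending line at the clamp's edge, 71 mm above the bench, the slat running along its -x to the tip
- bend_left (a joint): bend of the left slat in rad: 0 at rest (level), growing as the tip goes down; the tip meets its stop 15 to 25 mm down (0.09 to 0.147). The stiffest slat pushes back about 0.5 N per mm at the tip (at most 13 N when it meets its stop), the other two less than 0.2 N per mm; on the rubber-capped stop the force climbs about 4 N per mm. Which is which cannot be seen and changes from run to run
- bend_middle (a joint): bend of the middle slat in rad: 0 at rest (level), growing as the tip goes down; the tip meets its stop 15 to 25 mm down (0.09 to 0.147). The stiffest slat pushes back about 0.5 N per mm at the tip (at most 13 N when it meets its stop), the other two less than 0.2 N per mm; on the rubber-capped stop the force climbs about 4 N per mm. Which is which cannot be seen and changes from run to run
- bend_right (a joint): bend of the right slat in rad: 0 at rest (level), growing as the tip goes down; the tip meets its stop 15 to 25 mm down (0.09 to 0.147). The stiffest slat pushes back about 0.5 N per mm at the tip (at most 13 N when it meets its stop), the other two less than 0.2 N per mm; on the rubber-capped stop the force climbs about 4 N per mm. Which is which cannot be seen and changes from run to run
- stop_a: one of the three stop posts, 20 mm square, with a springy black rubber cap that gives up to 5 mm, standing on the jig's base under one of the tips (they change places from run to run); 26 to 34 mm tall with the cap, each of another height; origin at the centre of its underside, 18 mm above the bench
- stop_b: one of the three stop posts, 20 mm square, with a springy black rubber cap that gives up to 5 mm, standing on the jig's base under one of the tips (they change places from run to run); 26 to 34 mm tall with the cap, each of another height; origin at the centre of its underside, 18 mm above the bench
- stop_c: one of the three stop posts, 20 mm square, with a springy black rubber cap that gives up to 5 mm, standing on the jig's base under one of the tips (they change places from run to run); 26 to 34 mm tall with the cap, each of another height; origin at the centre of its underside, 18 mm above the bench
- weight_center (a point): steel weight, upright plain cylinder 42 mm diameter, 50 mm high, with a small knob 18 mm wide and 10 mm high on top, about 0.6 kg, loose on the bench; this point is on its axis 27 mm above its underside. On the stiff slat it sinks 10 to 13 mm and hangs clear of the stop; a softer slat goes down to its stop under it
- weight: the same weight, origin at the centre of its underside, z along its axis
- glue_jar: bystander: white round jar 60 mm diameter, 85 mm high, beside the weight; origin at the centre of its underside
- sanding_block: bystander: cork sanding block 100 x 60 x 34 mm; origin at the centre of its underside
- offcut: bystander: L-shaped wood offcut about 120 x 90 x 22 mm; origin in its underside, in the middle of the long limb
Mind the look-alikes: they are no part of the job. What is shaped like the weight but blue is not meant.

How it is judged:
By the outcome, as a careful person would: the job done as asked, in the order asked, and still so for the second after the job is handed in, with the robot touching nothing.
It also fails if it takes over 72 s, if anything falls off the work surface, if the arm or the gripper's body presses on something with over 40 N, if the wrist force passes 120 N, or if a joint passes its speed limit or range.

## Working session

There is one attempt and no reset: what is moved stays moved. The work goes in short steps, Python scripts to look and compute and a shell command to move; the robot and the scene stay as the last step left them, time stands still between calls to the robot, and variables do not carry over. Pictures are saved under pics/ and viewed, at most 10 in all, crops included, and the job is handed in when it is done.

```bash
mkdir -p pics
cat > h.py <<'E'
from plant import *
import numpy as np, cv2
from scipy.spatial.transform import Rotation as R
def cam(name):
    s=sense(); c=read_camera(name)
    if name=="wrist":
        T=np.eye(4);T[:3,:3]=R.from_quat(s["eef_rot"]).as_matrix();T[:3,3]=s["eef_pos"]
        c["T"]=T@np.array(c["T_tool_cam"])
    else:
        T=np.eye(4);a=np.array(c["attitude"])
        T[:3,:3]=a if a.shape==(3,3) else R.from_quat(a).as_matrix()
        T[:3,3]=c["eye"];c["T"]=T
    f=200/np.tan(np.radians(c["fovy"])/2)
    c["K"]=np.array([[f,0,c["cx"]],[0,f,c["cy"]],[0,0,1.]]);c["d"]=np.array(c["dist"],float)
    return c
def ray(c,u,v):
    p=cv2.undistortPoints(np.array([[[u,v]]],float),c["K"],c["d"])[0,0]
    return c["T"][:3,:3]@np.array([p[0],-p[1],-1.])
def on_plane(c,u,v,z):
    r=ray(c,u,v);o=c["T"][:3,3];return o+r*(z-o[2])/r[2]
def by_depth(c,u,v):
    d=c["depth"][int(round(v)),int(round(u))];return c["T"][:3,3]+ray(c,u,v)*d
E
python3 - <<'E'
from h import *
for n in("scene","top"):
    c=cam(n);cv2.imwrite(f"pics/{n}0.png",c["frame"]);print(n,c["eye"],c["attitude"],c["fovy"],c["dist"])
s=sense();print(s["time"],s["eef_rot"],s["opening"],s["force"])
E
```

```text
scene [ 1.08516767 -0.78195985  0.82986724] [0.4263582  0.118017   0.24569877 0.86250959] 42.2153505290053 [-0.15014284  0.          0.          0.          0.        ]
top [0.52370761 0.08317098 1.09089391] [ 0.02472823 -0.01718434 -0.70213186  0.71140991] 50.01386139869942 [-0.03202371  0.          0.          0.          0.        ]
0.1 [ 9.81830587e-01  1.89757810e-01 -1.67451066e-04 -8.02734492e-04] 0.09400569330745669 [-0.21297406 -0.83543986  0.18827355]
```

View pics/top0.png

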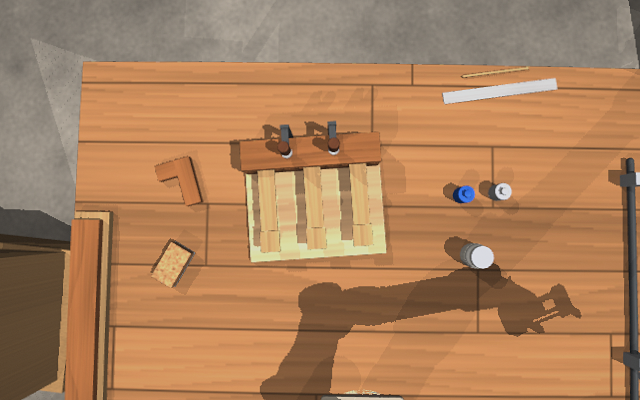

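View pics/scene0.png

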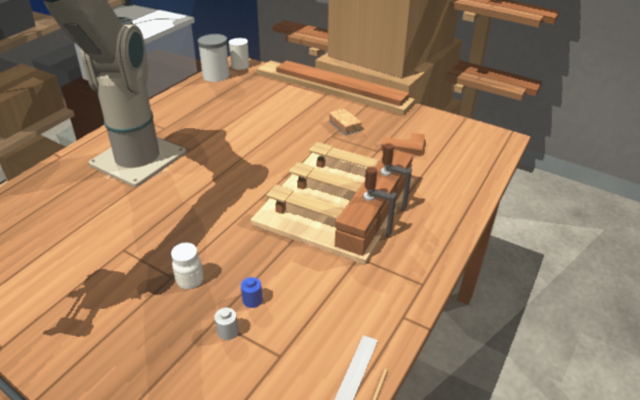

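Top view: the jig is at the centre, with tips near (270,241), (317,238) and (363,235). Candidates for the weight are the grey cylinder with knob at (503,191), the blue look-alike at (465,194) and the white jar at (480,257). By the description I choose the grey one. Next I check it in a close crop and measure.

Run:
```python
from h import *
c=cam("top");f=c["frame"]
a=cv2.resize(f[120:270,235:395],None,fx=3.5,fy=3.5,interpolation=cv2.INTER_CUBIC)
b=cv2.resize(f[170:230,440:530],None,fx=2.6,fy=2.6,interpolation=cv2.INTER_CUBIC)
o=np.zeros((525,800,3),np.uint8);o[:a.shape[0],:a.shape[1]]=a;o[:b.shape[0],562:562+b.shape[1]]=b
cv2.imwrite("pics/crop1.png",o)
for n,u,v in(("L",270,240),("M",317,238),("R",363,235),("weight",503,191),("blue",465,194),("jar",480,257),("base",255,256)):print(n,by_depth(c,u,v).round(3))
P=np.array([[by_depth(c,u,v) for u in range(640)] for v in range(160,270)])
def blob(m,name):
    k,l,st,ce=cv2.connectedComponentsWithStats(m.astype(np.uint8))
    for i in range(1,k):
        if st[i,4]>40: 
            q=P[l==i];print(name,st[i],q.mean(0).round(3),(ce[i]+[0,160]).round(1), cv2.minAreaRect((q[:,:2]*1000).astype(np.float32)))
Z=P[...,2]
slat=(Z>.06)&(Z<.09)&(P[...,0]<.63)
blob(slat,"slat")
blob((Z>.035)&(Z<.1)&(P[...,1]<-.1),"obj")
blob((Z>.01)&(Z<.03)&(abs(P[...,1]-.08)<.25),"base")
```

```text
L [0.487 0.229 0.079]
M [0.493 0.119 0.074]
R [0.502 0.01  0.074]
weight [ 0.612 -0.328  0.06 ]
blue [ 0.603 -0.237  0.057]
jar [ 0.454 -0.263  0.083]
base [0.445 0.274 0.019]
slat [ 258   20   22   73 1278] [0.542 0.236 0.075] [268.  216.6] ((545.1944580078125, 234.54977416992188), (171.69432067871094, 46.51353454589844), 3.2533011436462402)
slat [ 304   21   23   68 1193] [0.547 0.126 0.074] [314.3 215.5] ((549.58349609375, 125.98786926269531), (160.91326904296875, 45.81248474121094), 4.64116096496582)
slat [ 350   21   23   65 1143] [0.551 0.016 0.074] [360.6 214. ] ((554.7659301757812, 16.62339973449707), (153.62057495117188, 45.57723617553711), 4.92331075668335)
slat [468  86  25  23 442] [ 0.455 -0.265  0.082] [480.6 256.5] ((455.3476257324219, -267.3663024902344), (51.8122673034668, 49.91958999633789), 34.173133850097656)
obj [629  13  11  13 135] [ 0.647 -0.659  0.05 ] [634.3 179. ] ((647.4840087890625, -663.633056640625), (31.27312660217285, 19.618240356445312), 2.467555046081543)
obj [492  23  20  17 260] [ 0.613 -0.329  0.05 ] [501.6 191. ] ((613.0723266601562, -331.14208984375), (41.105735778808594, 40.51454162597656), 51.28227996826172)
obj [457  25  18  18 251] [ 0.605 -0.24   0.05 ] [465.5 193.4] ((605.765869140625, -242.07809448242188), (41.10968017578125, 40.786746978759766), 6.090092182159424)
obj [463  83  30  26 593] [ 0.456 -0.261  0.074] [477.9 255.9] ((454.80328369140625, -265.16851806640625), (57.310386657714844, 54.19704818725586), 32.625205993652344)
base [ 245    3  141   99 7746] [0.55  0.125 0.018] [315.6 214.7] ((555.7821655273438, 126.7591552734375), (224.5679931640625, 340.98223876953125), 4.858402252197266)
```

View pics/crop1.png

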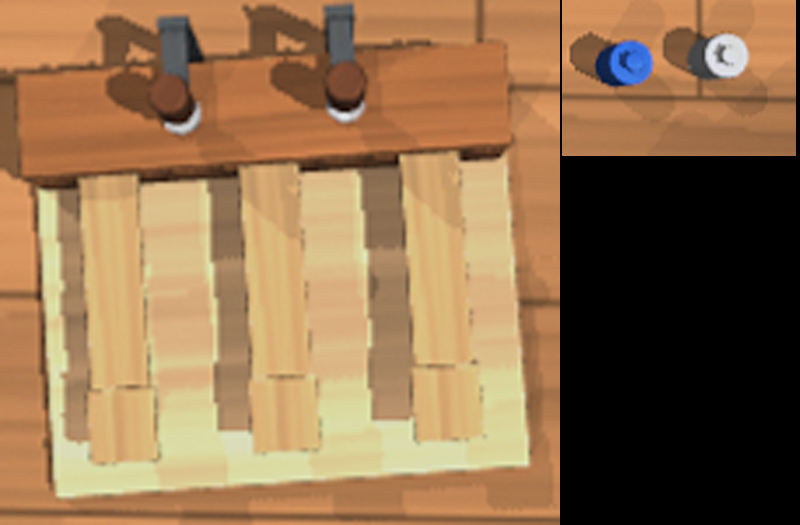

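The crop shows the grey steel weight with its knob at crop (726,55), beside the blue one at (630,63). The tips are plain and their centres are clear at crop (123,425), (286,413) and (449,402). In the world the tips lie at about L (.485,.228), M (.493,.119) and R (.502,.010) with z .076. Jig yaw is about 4.6°, and the weight is at (.613,-.330). All heights fit the description. I turn the tool to the jig's yaw, shut the fingers and set out for the left tip.

```bash
python3 -m pendant '[{"wz":5.8},{"wz":5.8},{"wz":5.7},{"x":40,"y":-28},{"x":40,"y":-28},{"x":40,"y":-28},{"x":40,"y":-28},{"x":40,"y":-28}]' 1 20
python3 -m pendant '[{"x":20,"y":-45},{"x":20,"y":-45},{"x":20,"y":-45},{"y":-48},{"y":-48},{"y":-48},{"y":-48},{"y":-48}]'
python3 -m pendant '[{"x":10,"y":-48},{"x":10,"y":-48},{"x":10,"y":-48},{"y":-40},{},{}]'
python3 - <<'E'
from h import *
s=sense();print(s["joint_positions"],R.from_quat(s["eef_rot"]).as_matrix().round(3))
T=R.from_quat(s["eef_rot"]).as_matrix()
print("tool shift to above L",(T.T@(np.array([.485,.228,.1])-s["eef_pos"])*1000).round(1))
E
```

```text
[ 1.12321586  0.62910989  0.03844988  1.51812598 -0.02701387  0.99629759
 -0.01997283] [[ 0.928  0.373 -0.001]
 [ 0.373 -0.928  0.001]
 [ 0.    -0.001 -1.   ]]
tool shift to above L [ 535.  -680.2  105.8]$[0]: bad value
$[0]: bad value
$[0]: bad value
```

```bash
python3 -m pendant '[{"x":0,"y":0,"z":0,"wx":0,"wy":0,"wz":5.8},{"x":0,"y":0,"z":0,"wx":0,"wy":0,"wz":5.8},{"x":0,"y":0,"z":0,"wx":0,"wy":0,"wz":5.7},{"x":40,"y":-28,"z":0,"wx":0,"wy":0,"wz":0},{"x":40,"y":-28,"z":0,"wx":0,"wy":0,"wz":0},{"x":40,"y":-28,"z":0,"wx":0,"wy":0,"wz":0},{"x":40,"y":-28,"z":0,"wx":0,"wy":0,"wz":0},{"x":40,"y":-28,"z":0,"wx":0,"wy":0,"wz":0}]' 1 20
```

```text
time: 0.95
eef_pos: [0.4316, -0.4461, 0.2053]
eef_rot: [0.999, 0.04, -0.0, -0.0]
force: [0.8, 0.6, -0.5]
opening: 0.0334
grip_force: 0.0
```

```bash
python3 -m pendant '[{"x":8,"y":-48,"z":0,"wx":0,"wy":0,"wz":0},{"x":8,"y":-48,"z":0,"wx":0,"wy":0,"wz":0},{"x":8,"y":-48,"z":0,"wx":0,"wy":0,"wz":0},{"x":8,"y":-48,"z":0,"wx":0,"wy":0,"wz":0},{"x":8,"y":-48,"z":0,"wx":0,"wy":0,"wz":0},{"x":8,"y":-48,"z":0,"wx":0,"wy":0,"wz":0},{"x":8,"y":-48,"z":0,"wx":0,"wy":0,"wz":0},{"x":8,"y":-48,"z":0,"wx":0,"wy":0,"wz":0}]'
python3 -m pendant '[{"x":8,"y":-48,"z":0,"wx":0,"wy":0,"wz":0},{"x":8,"y":-48,"z":0,"wx":0,"wy":0,"wz":0},{"x":8,"y":-48,"z":0,"wx":0,"wy":0,"wz":0},{"x":8,"y":-48,"z":0,"wx":0,"wy":0,"wz":0},{"x":8,"y":-48,"z":0,"wx":0,"wy":0,"wz":0},{"x":0,"y":-35,"z":0,"wx":0,"wy":0,"wz":0},{"x":0,"y":0,"z":0,"wx":0,"wy":0,"wz":0},{"x":0,"y":0,"z":0,"wx":0,"wy":0,"wz":0}]'
python3 - <<'E'
from h import *
c=cam("wrist");cv2.imwrite("pics/wrist1.png",c["frame"])
s=sense();T=R.from_quat(s["eef_rot"]).as_matrix();print(s["joint_positions"],s["eef_pos"])
print("shift to above L",(T.T@(np.array([.485,.228,.1])-s["eef_pos"])*1000).round(1))
for n,p in dict(L=(.485,.228,.076),M=(.493,.119,.076)).items():
    q=np.linalg.inv(c["T"])@np.r_[p,1];q=q[:3]*[1,-1,-1];print(n,cv2.projectPoints(q.reshape(1,3),np.zeros(3),np.zeros(3),c["K"],c["d"])[0].ravel())
E
```

```text
time: 1.75
eef_pos: [0.4634, -0.0579, 0.2055]
eef_rot: [0.999, 0.04, 0.0, -0.0]
force: [0.6, 1.1, -0.6]
opening: 0.0006
grip_force: 0.0
time: 2.55
eef_pos: [0.481, 0.2178, 0.2051]
eef_rot: [0.999, 0.041, -0.0, 0.0]
force: [0.8, -1.2, -0.2]
opening: 0.0006
grip_force: 0.0
[-0.52054181  0.45484978  0.06370886  1.85808783 -0.03667371  0.83079335
 -1.92996756] [0.48137816 0.21641588 0.20523214]
shift to above L [  4.6 -11.4 105.2]
L [310.09326269 189.59662782]
M [411.80509618 190.48077671]
```

View pics/wrist1.png

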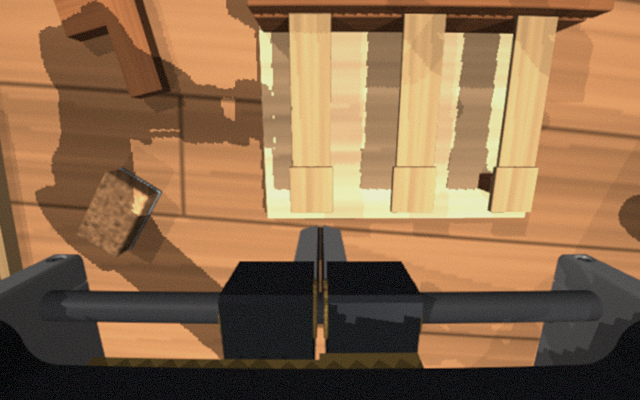

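The wrist view shows the left tip at (311,189) and the middle at (414,189). These match the predictions (310,190) and (412,190), so I go down over the left tip.

```bash
python3 -m pendant '[{"x":5,"y":-11,"z":20,"wx":0,"wy":0,"wz":0},{"x":0,"y":0,"z":45,"wx":0,"wy":0,"wz":0},{"x":0,"y":0,"z":40,"wx":0,"wy":0,"wz":0},{"x":0,"y":0,"z":15,"wx":0,"wy":0,"wz":0},{"x":0,"y":0,"z":0,"wx":0,"wy":0,"wz":0},{"x":0,"y":0,"z":0,"wx":0,"wy":0,"wz":0}]'
python3 -m pendant '[{"x":0,"y":0,"z":4,"wx":0,"wy":0,"wz":0},{"x":0,"y":0,"z":4,"wx":0,"wy":0,"wz":0},{"x":0,"y":0,"z":4,"wx":0,"wy":0,"wz":0},{"x":0,"y":0,"z":3,"wx":0,"wy":0,"wz":0},{"x":0,"y":0,"z":3,"wx":0,"wy":0,"wz":0},{"x":0,"y":0,"z":0,"wx":0,"wy":0,"wz":0},{"x":0,"y":0,"z":0,"wx":0,"wy":0,"wz":0}]'
python3 -m pendant '[{"x":0,"y":0,"z":2,"wx":0,"wy":0,"wz":0},{"x":0,"y":0,"z":2,"wx":0,"wy":0,"wz":0},{"x":0,"y":0,"z":2,"wx":0,"wy":0,"wz":0},{"x":0,"y":0,"z":2,"wx":0,"wy":0,"wz":0},{"x":0,"y":0,"z":0,"wx":0,"wy":0,"wz":0},{"x":0,"y":0,"z":0,"wx":0,"wy":0,"wz":0}]'
```

```text
time: 3.2
eef_pos: [0.4864, 0.2274, 0.086]
eef_rot: [0.999, 0.039, 0.0, 0.0]
force: [0.2, -0.2, 0.1]
opening: 0.0003
grip_force: 0.0
time: 3.9
eef_pos: [0.4863, 0.2291, 0.0678]
eef_rot: [0.999, 0.04, 0.001, -0.0]
force: [1.3, -0.4, 4.1]
opening: 0.0004
grip_force: 2.1
time: 4.5
eef_pos: [0.4866, 0.2291, 0.0602]
eef_rot: [0.999, 0.04, 0.001, -0.0]
force: [1.1, -0.2, 7.1]
opening: 0.0007
grip_force: 4.0
```

The slope is about 0.45 N/mm, which suggests the left slat is the stiff one. I continue down to its stop.

```bash
for i in 1; do python3 -m pendant '[{"x":0,"y":0,"z":1,"wx":0,"wy":0,"wz":0},{"x":0,"y":0,"z":1,"wx":0,"wy":0,"wz":0},{"x":0,"y":0,"z":0,"wx":0,"wy":0,"wz":0},{"x":0,"y":0,"z":0,"wx":0,"wy":0,"wz":0}]'; done
python3 -m pendant '[{"x":0,"y":0,"z":1,"wx":0,"wy":0,"wz":0},{"x":0,"y":0,"z":1,"wx":0,"wy":0,"wz":0},{"x":0,"y":0,"z":0,"wx":0,"wy":0,"wz":0},{"x":0,"y":0,"z":0,"wx":0,"wy":0,"wz":0}]'
```

```text
time: 4.9
eef_pos: [0.4868, 0.2291, 0.0583]
eef_rot: [0.999, 0.04, 0.001, -0.0]
force: [0.5, -0.7, 8.3]
opening: 0.0003
grip_force: 4.2
time: 5.3
eef_pos: [0.4869, 0.2291, 0.0565]
eef_rot: [0.999, 0.04, 0.001, -0.0]
force: [0.7, -1.0, 9.2]
opening: 0.0008
grip_force: 4.8
```

```bash
python3 -m pendant '[{"x":0,"y":0,"z":1,"wx":0,"wy":0,"wz":0},{"x":0,"y":0,"z":1,"wx":0,"wy":0,"wz":0},{"x":0,"y":0,"z":0,"wx":0,"wy":0,"wz":0},{"x":0,"y":0,"z":0,"wx":0,"wy":0,"wz":0}]'
python3 -m pendant '[{"x":0,"y":0,"z":1,"wx":0,"wy":0,"wz":0},{"x":0,"y":0,"z":0,"wx":0,"wy":0,"wz":0},{"x":0,"y":0,"z":0,"wx":0,"wy":0,"wz":0}]'
```

```text
time: 5.7
eef_pos: [0.4871, 0.2292, 0.0547]
eef_rot: [0.999, 0.04, 0.001, -0.0]
force: [2.7, -1.0, 11.4]
opening: 0.0006
grip_force: 5.5
time: 6.0
eef_pos: [0.4872, 0.2292, 0.0538]
eef_rot: [0.999, 0.04, 0.002, -0.0]
force: [0.3, -1.3, 11.7]
opening: 0.0008
grip_force: 5.8
```

```bash
python3 -m pendant '[{"x":0,"y":0,"z":1,"wx":0,"wy":0,"wz":0},{"x":0,"y":0,"z":0,"wx":0,"wy":0,"wz":0},{"x":0,"y":0,"z":0,"wx":0,"wy":0,"wz":0}]'
python3 -m pendant '[{"x":0,"y":0,"z":1,"wx":0,"wy":0,"wz":0},{"x":0,"y":0,"z":0,"wx":0,"wy":0,"wz":0},{"x":0,"y":0,"z":0,"wx":0,"wy":0,"wz":0}]'
```

```text
time: 6.3
eef_pos: [0.4873, 0.2292, 0.0528]
eef_rot: [0.999, 0.04, 0.002, -0.001]
force: [1.0, -1.4, 11.7]
opening: 0.0005
grip_force: 5.5
time: 6.6
eef_pos: [0.4874, 0.2292, 0.052]
eef_rot: [0.999, 0.04, 0.002, -0.001]
force: [-1.1, -1.5, 14.3]
opening: 0.0003
grip_force: 6.7
```

```bash
python3 -m pendant '[{"x":0,"y":0,"z":0.6,"wx":0,"wy":0,"wz":0},{"x":0,"y":0,"z":0,"wx":0,"wy":0,"wz":0},{"x":0,"y":0,"z":0,"wx":0,"wy":0,"wz":0}]'
python3 -c "
from h import *
s=sense();print(s['eef_pos'],s['force'],s['moment'])"
```

```text
time: 6.9
eef_pos: [0.4874, 0.2292, 0.0516]
eef_rot: [0.999, 0.04, 0.002, -0.001]
force: [-0.9, -0.6, 15.3]
opening: 0.0002
grip_force: 7.5
[0.48741727 0.22922523 0.05161285] [-0.90176694 -0.58779222 15.27984855] [-0.34091565 -0.17322921 -0.05619775]
```

```bash
python3 -m pendant '[{"x":0,"y":0,"z":0.5,"wx":0,"wy":0,"wz":0},{"x":0,"y":0,"z":0,"wx":0,"wy":0,"wz":0},{"x":0,"y":0,"z":0,"wx":0,"wy":0,"wz":0}]'
python3 -m pendant '[{"x":0,"y":0,"z":-8,"wx":0,"wy":0,"wz":0},{"x":0,"y":0,"z":-12,"wx":0,"wy":0,"wz":0},{"x":0,"y":0,"z":-15,"wx":0,"wy":0,"wz":0},{"x":-2,"y":35,"z":-10,"wx":0,"wy":0,"wz":0},{"x":0,"y":40,"z":0,"wx":0,"wy":0,"wz":0},{"x":0,"y":35,"z":0,"wx":0,"wy":0,"wz":0},{"x":0,"y":0,"z":5,"wx":0,"wy":0,"wz":0},{"x":0,"y":0,"z":0,"wx":0,"wy":0,"wz":0}]'
python3 -m pendant '[{"x":0,"y":0,"z":5,"wx":0,"wy":0,"wz":0},{"x":0,"y":0,"z":5,"wx":0,"wy":0,"wz":0},{"x":0,"y":0,"z":3,"wx":0,"wy":0,"wz":0},{"x":0,"y":0,"z":3,"wx":0,"wy":0,"wz":0},{"x":0,"y":0,"z":3,"wx":0,"wy":0,"wz":0},{"x":0,"y":0,"z":2,"wx":0,"wy":0,"wz":0},{"x":0,"y":0,"z":0,"wx":0,"wy":0,"wz":0},{"x":0,"y":0,"z":0,"wx":0,"wy":0,"wz":0}]'
```

```text
time: 7.2
eef_pos: [0.4875, 0.2292, 0.0512]
eef_rot: [0.999, 0.04, 0.002, -0.001]
force: [-0.2, -1.1, 16.4]
opening: 0.0003
grip_force: 8.1
time: 8.0
eef_pos: [0.4914, 0.1184, 0.0888]
eef_rot: [0.999, 0.039, -0.001, 0.0]
force: [0.4, 0.3, -0.7]
opening: 0.0003
grip_force: 0.0
time: 8.8
eef_pos: [0.4925, 0.1191, 0.0684]
eef_rot: [0.999, 0.04, 0.0, -0.0]
force: [0.5, 0.8, -0.2]
opening: 0.0006
grip_force: 0.7
```

```bash
python3 -m pendant '[{"x":0,"y":0,"z":3,"wx":0,"wy":0,"wz":0},{"x":0,"y":0,"z":2,"wx":0,"wy":0,"wz":0},{"x":0,"y":0,"z":2,"wx":0,"wy":0,"wz":0},{"x":0,"y":0,"z":1,"wx":0,"wy":0,"wz":0},{"x":0,"y":0,"z":0,"wx":0,"wy":0,"wz":0},{"x":0,"y":0,"z":0,"wx":0,"wy":0,"wz":0}]'
python3 -m pendant '[{"x":0,"y":0,"z":1,"wx":0,"wy":0,"wz":0},{"x":0,"y":0,"z":1,"wx":0,"wy":0,"wz":0},{"x":0,"y":0,"z":0,"wx":0,"wy":0,"wz":0},{"x":0,"y":0,"z":0,"wx":0,"wy":0,"wz":0}]'
python3 -m pendant '[{"x":0,"y":0,"z":1,"wx":0,"wy":0,"wz":0},{"x":0,"y":0,"z":0.5,"wx":0,"wy":0,"wz":0},{"x":0,"y":0,"z":0,"wx":0,"wy":0,"wz":0},{"x":0,"y":0,"z":0,"wx":0,"wy":0,"wz":0}]'
```

```text
time: 9.4
eef_pos: [0.4928, 0.119, 0.0605]
eef_rot: [0.999, 0.04, 0.0, -0.0]
force: [1.0, 0.0, 3.2]
opening: 0.0002
grip_force: 1.4
time: 9.8
eef_pos: [0.4929, 0.1191, 0.0584]
eef_rot: [0.999, 0.04, 0.0, -0.0]
force: [1.2, 0.7, 3.1]
opening: 0.0007
grip_force: 1.5
time: 10.2
eef_pos: [0.4929, 0.1191, 0.057]
eef_rot: [0.999, 0.04, 0.0, -0.0]
force: [1.8, 0.6, 4.3]
opening: 0.0005
grip_force: 1.7
```

```bash
python3 -m pendant '[{"x":0,"y":0,"z":1,"wx":0,"wy":0,"wz":0},{"x":0,"y":0,"z":0.5,"wx":0,"wy":0,"wz":0},{"x":0,"y":0,"z":0,"wx":0,"wy":0,"wz":0},{"x":0,"y":0,"z":0,"wx":0,"wy":0,"wz":0}]'
python3 -m pendant '[{"x":0,"y":0,"z":1,"wx":0,"wy":0,"wz":0},{"x":0,"y":0,"z":0.5,"wx":0,"wy":0,"wz":0},{"x":0,"y":0,"z":0,"wx":0,"wy":0,"wz":0},{"x":0,"y":0,"z":0,"wx":0,"wy":0,"wz":0}]'
```

```text
time: 10.6
eef_pos: [0.493, 0.1191, 0.0557]
eef_rot: [0.999, 0.04, 0.001, -0.0]
force: [2.3, 0.8, 5.7]
opening: 0.0007
grip_force: 2.9
time: 11.0
eef_pos: [0.4932, 0.1192, 0.0545]
eef_rot: [0.999, 0.04, 0.001, -0.0]
force: [0.9, -0.2, 9.3]
opening: 0.0005
grip_force: 4.7
```

The middle slat is soft and is now on its stop. I nudge it once more, then go on to the right slat.

```bash
python3 -m pendant '[{"x":0,"y":0,"z":0.7,"wx":0,"wy":0,"wz":0},{"x":0,"y":0,"z":0,"wx":0,"wy":0,"wz":0},{"x":0,"y":0,"z":0,"wx":0,"wy":0,"wz":0}]'
python3 -m pendant '[{"x":0,"y":0,"z":-8,"wx":0,"wy":0,"wz":0},{"x":0,"y":0,"z":-12,"wx":0,"wy":0,"wz":0},{"x":0,"y":0,"z":-15,"wx":0,"wy":0,"wz":0},{"x":0,"y":35,"z":-7,"wx":0,"wy":0,"wz":0},{"x":0,"y":40,"z":0,"wx":0,"wy":0,"wz":0},{"x":0,"y":34,"z":0,"wx":0,"wy":0,"wz":0},{"x":0,"y":0,"z":5,"wx":0,"wy":0,"wz":0},{"x":0,"y":0,"z":0,"wx":0,"wy":0,"wz":0}]'
python3 -m pendant '[{"x":0,"y":0,"z":5,"wx":0,"wy":0,"wz":0},{"x":0,"y":0,"z":5,"wx":0,"wy":0,"wz":0},{"x":0,"y":0,"z":3,"wx":0,"wy":0,"wz":0},{"x":0,"y":0,"z":3,"wx":0,"wy":0,"wz":0},{"x":0,"y":0,"z":3,"wx":0,"wy":0,"wz":0},{"x":0,"y":0,"z":2,"wx":0,"wy":0,"wz":0},{"x":0,"y":0,"z":0,"wx":0,"wy":0,"wz":0},{"x":0,"y":0,"z":0,"wx":0,"wy":0,"wz":0}]'
```

```text
time: 11.3
eef_pos: [0.4932, 0.1192, 0.054]
eef_rot: [0.999, 0.04, 0.001, -0.0]
force: [0.8, 0.3, 10.9]
opening: 0.0006
grip_force: 5.5
time: 12.1
eef_pos: [0.4996, 0.0096, 0.0898]
eef_rot: [0.999, 0.039, -0.001, -0.0]
force: [-0.3, 0.7, -0.0]
opening: 0.0003
grip_force: 0.0
time: 12.9
eef_pos: [0.5011, 0.0104, 0.0692]
eef_rot: [0.999, 0.04, 0.0, -0.0]
force: [0.9, 0.0, 0.6]
opening: 0.0004
grip_force: 0.4
```

```bash
python3 -m pendant '[{"x":0,"y":0,"z":3,"wx":0,"wy":0,"wz":0},{"x":0,"y":0,"z":2,"wx":0,"wy":0,"wz":0},{"x":0,"y":0,"z":2,"wx":0,"wy":0,"wz":0},{"x":0,"y":0,"z":1,"wx":0,"wy":0,"wz":0},{"x":0,"y":0,"z":0,"wx":0,"wy":0,"wz":0},{"x":0,"y":0,"z":0,"wx":0,"wy":0,"wz":0}]'
python3 -m pendant '[{"x":0,"y":0,"z":1,"wx":0,"wy":0,"wz":0},{"x":0,"y":0,"z":1,"wx":0,"wy":0,"wz":0},{"x":0,"y":0,"z":0,"wx":0,"wy":0,"wz":0},{"x":0,"y":0,"z":0,"wx":0,"wy":0,"wz":0}]'
```

```text
time: 13.5
eef_pos: [0.5014, 0.0103, 0.0612]
eef_rot: [0.999, 0.04, 0.0, 0.0]
force: [0.3, 0.4, 2.0]
opening: 0.0007
grip_force: 0.8
time: 13.9
eef_pos: [0.5015, 0.0104, 0.0594]
eef_rot: [0.999, 0.04, 0.0, 0.0]
force: [0.9, -0.0, 5.5]
opening: 0.0005
grip_force: 2.3
```

```bash
python3 -m pendant '[{"x":0,"y":0,"z":0.7,"wx":0,"wy":0,"wz":0},{"x":0,"y":0,"z":0.5,"wx":0,"wy":0,"wz":0},{"x":0,"y":0,"z":0,"wx":0,"wy":0,"wz":0},{"x":0,"y":0,"z":0,"wx":0,"wy":0,"wz":0}]'
python3 -m pendant '[{"x":0,"y":0,"z":-8,"wx":0,"wy":0,"wz":0},{"x":0,"y":0,"z":-15,"wx":0,"wy":0,"wz":0},{"x":0,"y":0,"z":-40,"wx":0,"wy":0,"wz":0},{"x":0,"y":20,"z":-40,"wx":0,"wy":0,"wz":0},{"x":4,"y":35,"z":-30,"wx":0,"wy":0,"wz":0},{"x":4,"y":45,"z":0,"wx":0,"wy":0,"wz":0},{"x":4,"y":45,"z":0,"wx":0,"wy":0,"wz":0},{"x":4,"y":45,"z":0,"wx":0,"wy":0,"wz":0}]'
python3 -m pendant '[{"x":4,"y":45,"z":0,"wx":0,"wy":0,"wz":0},{"x":4,"y":45,"z":0,"wx":0,"wy":0,"wz":0},{"x":0,"y":45,"z":0,"wx":0,"wy":0,"wz":0},{"x":0,"y":23,"z":0,"wx":0,"wy":0,"wz":0},{"x":0,"y":0,"z":0,"wx":0,"wy":0,"wz":0},{"x":0,"y":0,"z":0,"wx":0,"wy":0,"wz":0}]' 0.3
python3 - <<'E'
from h import *
c=cam("wrist");cv2.imwrite("pics/wrist2.png",c["frame"])
q=np.linalg.inv(c["T"])@np.r_[.613,-.330,.05,1];q=q[:3]*[1,-1,-1];print(cv2.projectPoints(q.reshape(1,3),np.zeros(3),np.zeros(3),c["K"],c["d"])[0].ravel())
P=np.array([[by_depth(c,u,v) for u in range(150,500)] for v in range(0,260)])
m=((P[...,2]>.045)&(P[...,2]<.07)).astype(np.uint8)
k,l,st,ce=cv2.connectedComponentsWithStats(m)
for i in range(1,k):
    if st[i,4]>300:q=P[l==i];print(st[i],ce[i]+[150,0],q.mean(0),cv2.minEnclosingCircle((q[:,:2]*1000).astype(np.float32)))
s=sense();print(s["eef_pos"],s["opening"])
E
```

```text
time: 14.3
eef_pos: [0.5016, 0.0104, 0.0585]
eef_rot: [0.999, 0.04, 0.001, 0.0]
force: [0.4, -0.6, 7.6]
opening: 0.0006
grip_force: 3.7
time: 15.1
eef_pos: [0.5316, -0.1792, 0.1914]
eef_rot: [0.999, 0.04, -0.0, -0.0]
force: [0.4, 0.1, -0.3]
opening: -0.0
grip_force: 0.0
time: 15.7
eef_pos: [0.5519, -0.3338, 0.1904]
eef_rot: [0.999, 0.04, -0.001, -0.001]
force: [-0.2, 0.6, -0.9]
opening: 0.0453
grip_force: 0.0
[320.5629946  135.38544749]
[ 157  115   39   40 1210] [326.34958678 134.30826446] [ 0.6145878  -0.33598766  0.05236799] ((614.3409423828125, -336.0517578125), 20.845993041992188)
[  73  116   40   39 1195] [242.42259414 135.1874477 ] [ 0.60677819 -0.24763519  0.05229768] ((606.487060546875, -246.72659301757812), 20.91383171081543)
[ 0.55247805 -0.33267631  0.19056647] 0.04890978718580611
```

View pics/wrist2.png

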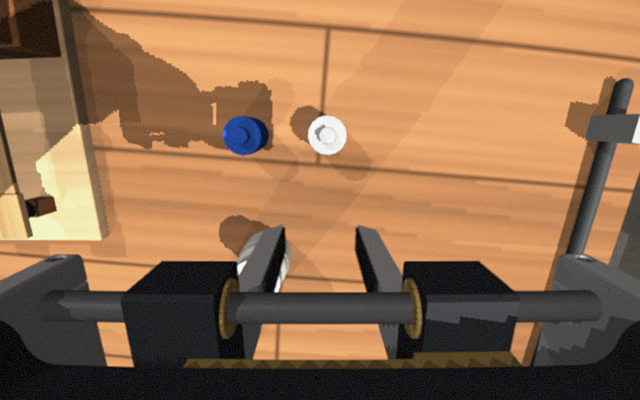

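The wrist view shows the steel weight at (327,135), which is (.614,-.335) with radius 21 mm as expected. The blue one is at (242,135), and the jar is partly hidden at (262,260). I move over the weight.

```bash
python3 -m pendant '[{"x":31,"y":4,"z":10,"wx":0,"wy":0,"wz":0},{"x":31,"y":4,"z":10,"wx":0,"wy":0,"wz":0},{"x":0,"y":0,"z":40,"wx":0,"wy":0,"wz":0},{"x":0,"y":0,"z":40,"wx":0,"wy":0,"wz":0},{"x":0,"y":0,"z":0,"wx":0,"wy":0,"wz":0},{"x":0,"y":0,"z":0,"wx":0,"wy":0,"wz":0}]'
```

```text
time: 16.35
eef_pos: [0.6154, -0.3358, 0.0913]
eef_rot: [0.999, 0.041, -0.0, -0.001]
force: [-0.4, -0.1, 0.4]
opening: 0.066
grip_force: 0.0
```

```bash
python3 -m pendant '[{"x":-1,"y":0,"z":30,"wx":0,"wy":0,"wz":0},{"x":0,"y":0,"z":30,"wx":0,"wy":0,"wz":0},{"x":0,"y":0,"z":15,"wx":0,"wy":0,"wz":0},{"x":0,"y":0,"z":8,"wx":0,"wy":0,"wz":0},{"x":0,"y":0,"z":0,"wx":0,"wy":0,"wz":0},{"x":0,"y":0,"z":0,"wx":0,"wy":0,"wz":0}]'
python3 -m pendant '[{"x":0,"y":0,"z":0,"wx":0,"wy":0,"wz":0},{"x":0,"y":0,"z":0,"wx":0,"wy":0,"wz":0},{"x":0,"y":0,"z":0,"wx":0,"wy":0,"wz":0},{"x":0,"y":0,"z":0,"wx":0,"wy":0,"wz":0},{"x":0,"y":0,"z":0,"wx":0,"wy":0,"wz":0},{"x":0,"y":0,"z":0,"wx":0,"wy":0,"wz":0}]' 0.75 30
```

```text
time: 16.95
eef_pos: [0.6154, -0.3382, 0.0097]
eef_rot: [0.999, 0.04, 0.001, 0.001]
force: [1.0, 0.1, 1.3]
opening: 0.0659
grip_force: 0.0
time: 17.55
eef_pos: [0.6145, -0.3365, 0.0086]
eef_rot: [0.999, 0.04, 0.0, -0.001]
force: [-1.3, 3.1, 5.6]
opening: 0.0417
grip_force: 30.0
```

The weight is gripped at 41.7 mm opening. I lift it and carry it to the left tip.

```bash
python3 -m pendant '[{"x":0,"y":0,"z":-15,"wx":0,"wy":0,"wz":0},{"x":0,"y":0,"z":-35,"wx":0,"wy":0,"wz":0},{"x":0,"y":0,"z":-40,"wx":0,"wy":0,"wz":0},{"x":0,"y":0,"z":-40,"wx":0,"wy":0,"wz":0},{"x":-10,"y":-10,"z":-30,"wx":0,"wy":0,"wz":0},{"x":-15,"y":-25,"z":0,"wx":0,"wy":0,"wz":0},{"x":-15,"y":-35,"z":0,"wx":0,"wy":0,"wz":0},{"x":-15,"y":-40,"z":0,"wx":0,"wy":0,"wz":0}]'
python3 -m pendant '[{"x":-15,"y":-40,"z":0,"wx":0,"wy":0,"wz":0},{"x":-13,"y":-40,"z":0,"wx":0,"wy":0,"wz":0},{"x":0,"y":-40,"z":0,"wx":0,"wy":0,"wz":0},{"x":0,"y":-40,"z":0,"wx":0,"wy":0,"wz":0},{"x":0,"y":-40,"z":0,"wx":0,"wy":0,"wz":0},{"x":0,"y":-40,"z":0,"wx":0,"wy":0,"wz":0},{"x":0,"y":-40,"z":0,"wx":0,"wy":0,"wz":0},{"x":0,"y":-40,"z":0,"wx":0,"wy":0,"wz":0}]'
python3 -m pendant '[{"x":0,"y":-40,"z":0,"wx":0,"wy":0,"wz":0},{"x":0,"y":-40,"z":0,"wx":0,"wy":0,"wz":0},{"x":0,"y":-35,"z":0,"wx":0,"wy":0,"wz":0},{"x":0,"y":-20,"z":0,"wx":0,"wy":0,"wz":0},{"x":0,"y":0,"z":0,"wx":0,"wy":0,"wz":0},{"x":0,"y":0,"z":0,"wx":0,"wy":0,"wz":0}]'
python3 - <<'E'
from h import *
c=cam("wrist");cv2.imwrite("pics/wrist3.png",c["frame"])
s=sense();T=R.from_quat(s["eef_rot"]).as_matrix();print(s["eef_pos"],s["force"],s["opening"])
print("shift",(T.T@(np.array([.486,.2285,.105])-s["eef_pos"])*1000).round(1))
E
```

```text
time: 18.35
eef_pos: [0.5489, -0.2332, 0.168]
eef_rot: [0.999, 0.038, -0.0, 0.001]
force: [0.9, 1.5, -5.6]
opening: 0.0414
grip_force: 30.0
time: 19.15
eef_pos: [0.4967, 0.0851, 0.1682]
eef_rot: [0.999, 0.04, 0.0, 0.0]
force: [0.9, 0.0, -6.1]
opening: 0.0414
grip_force: 30.0
time: 19.75
eef_pos: [0.4862, 0.2183, 0.1679]
eef_rot: [0.999, 0.04, -0.0, 0.001]
force: [0.4, 0.2, -6.6]
opening: 0.0418
grip_force: 30.0
[0.48638967 0.21730009 0.16786264] [-0.5156927  -0.12917624 -5.77263798] 0.04193871208063028
shift [  0.5 -11.3  62.8]
```

View pics/wrist3.png

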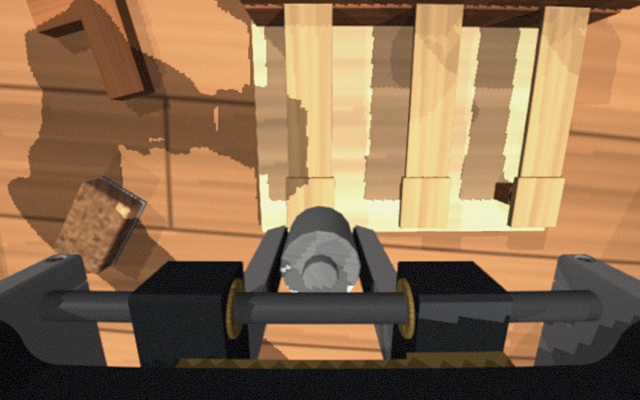

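The weight hangs upright in the fingers at about (320,255). The left tip's far edge is at row 177, columns 287–334, and the middle tip spans about (402–450, 177–227). I check the tip position from these before lowering.

```bash
python3 - <<'E'
from h import *
c=cam("wrist")
for n,u,v in(("Lfar",310.5,177),("Mfar",426,177),("Mnear",427,223),("Rfar",543,177)):print(n,on_plane(c,u,v,.076).round(4),by_depth(c,u,v+6).round(3))
E
python3 -m pendant '[{"x":0,"y":-11,"z":20,"wx":0,"wy":0,"wz":0},{"x":0,"y":0,"z":30,"wx":0,"wy":0,"wz":0},{"x":0,"y":0,"z":15,"wx":0,"wy":0,"wz":0},{"x":0,"y":0,"z":0,"wx":0,"wy":0,"wz":0},{"x":0,"y":0,"z":0,"wx":0,"wy":0,"wz":0}]'
```

```text
Lfar [0.5104 0.2273 0.076 ] [0.505 0.227 0.077]
Mfar [0.5189 0.1195 0.076 ] [0.514 0.119 0.078]
Mnear [0.4742 0.111  0.076 ] [0.449 0.086 0.018]
Rfar [0.5281 0.0074 0.076 ] [0.522 0.006 0.077]
time: 20.35
eef_pos: [0.4862, 0.2288, 0.1033]
eef_rot: [0.999, 0.039, 0.0, 0.0]
force: [0.4, -0.2, -5.0]
opening: 0.0414
grip_force: 30.0
```

```bash
python3 -m pendant '[{"x":0,"y":1.5,"z":8,"wx":0,"wy":0,"wz":0},{"x":0,"y":0,"z":6,"wx":0,"wy":0,"wz":0},{"x":0,"y":0,"z":3,"wx":0,"wy":0,"wz":0},{"x":0,"y":0,"z":0,"wx":0,"wy":0,"wz":0},{"x":0,"y":0,"z":0,"wx":0,"wy":0,"wz":0}]'
python3 -m pendant '[{"x":0,"y":0,"z":2,"wx":0,"wy":0,"wz":0},{"x":0,"y":0,"z":2,"wx":0,"wy":0.7,"wz":0},{"x":0,"y":0,"z":2,"wx":0,"wy":0.7,"wz":0},{"x":0,"y":0,"z":2,"wx":0,"wy":0.7,"wz":0},{"x":0,"y":0,"z":2,"wx":0,"wy":0.7,"wz":0},{"x":0,"y":0,"z":1,"wx":0,"wy":0.3,"wz":0},{"x":0,"y":0,"z":0,"wx":0,"wy":0,"wz":0},{"x":0,"y":0,"z":0,"wx":0,"wy":0,"wz":0}]'
```

```text
time: 20.85
eef_pos: [0.4857, 0.2285, 0.0861]
eef_rot: [0.999, 0.04, 0.0, -0.0]
force: [0.2, -0.9, -5.0]
opening: 0.0418
grip_force: 30.0
time: 21.65
eef_pos: [0.4859, 0.2285, 0.0752]
eef_rot: [0.999, 0.04, 0.027, -0.001]
force: [-0.1, -0.2, -1.8]
opening: 0.0413
grip_force: 30.0
```

```bash
python3 -m pendant '[{"x":0,"y":0.5,"z":1,"wx":0,"wy":0.5,"wz":0},{"x":0,"y":0,"z":1,"wx":0,"wy":0.3,"wz":0},{"x":0,"y":0,"z":0.5,"wx":0,"wy":0,"wz":0},{"x":0,"y":0,"z":0,"wx":0,"wy":0,"wz":0},{"x":0,"y":0,"z":0,"wx":0,"wy":0,"wz":0},{"x":0,"y":0,"z":0,"wx":0,"wy":0,"wz":0}]' - 15
python3 - <<'E'
from h import *
print([sense()["force"].round(1).tolist() if hasattr(sense()["force"],'round') else sense()["force"]])
c=cam("scene");cv2.imwrite("pics/scene1.png",cv2.resize(c["frame"][100:260,230:450],None,fx=3.5,fy=3.5,interpolation=cv2.INTER_CUBIC))
E
```

```text
time: 22.25
eef_pos: [0.486, 0.2284, 0.0725]
eef_rot: [0.999, 0.04, 0.034, -0.002]
force: [-1.8, 2.5, 0.1]
opening: 0.0419
grip_force: 15.0
[[-1.8, 2.5, 0.1]]
```

View pics/scene1.png

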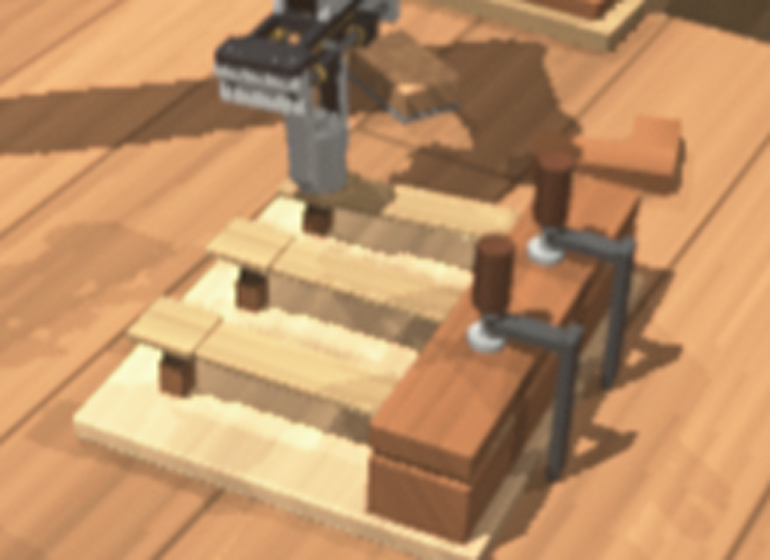

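The view shows the weight on the left tip at about (318,185), and the slat carries its full load. I release and withdraw straight along the tool axis.

```bash
python3 -m pendant '[{"x":0,"y":0,"z":0,"wx":0,"wy":0,"wz":0},{"x":0,"y":0,"z":0,"wx":0,"wy":0,"wz":0},{"x":0,"y":0,"z":0,"wx":0,"wy":0,"wz":0},{"x":0,"y":0,"z":0,"wx":0,"wy":0,"wz":0},{"x":0,"y":0,"z":0,"wx":0,"wy":0,"wz":0}]' 0.25
python3 -m pendant '[{"x":0,"y":0,"z":-10,"wx":0,"wy":0,"wz":0},{"x":0,"y":0,"z":-25,"wx":0,"wy":0,"wz":0},{"x":0,"y":0,"z":-40,"wx":0,"wy":0,"wz":0},{"x":0,"y":0,"z":-40,"wx":0,"wy":0,"wz":0},{"x":-35,"y":0,"z":-20,"wx":0,"wy":0,"wz":0},{"x":-35,"y":0,"z":0,"wx":0,"wy":0,"wz":0},{"x":0,"y":0,"z":0,"wx":0,"wy":0,"wz":0},{"x":0,"y":0,"z":0,"wx":0,"wy":0,"wz":0}]'
python3 - <<'E'
from h import *
c=cam("wrist");a=c["frame"]
P=np.array([[by_depth(c,u,v) for u in range(220,420)] for v in range(0,260)])
m=((P[...,2]>.105)&(P[...,2]<.135)).astype(np.uint8)
k,l,st,ce=cv2.connectedComponentsWithStats(m)
for i in range(1,k):
    if st[i,4]>200:q=P[l==i];print(st[i],q.mean(0),np.median(q[:,2]),cv2.minEnclosingCircle((q[:,:2]*1000).astype(np.float32)))
d=cam("scene");b=cv2.resize(d["frame"][100:260,230:450],(550,400),interpolation=cv2.INTER_CUBIC)
b=np.vstack([b,np.zeros((0,550,3),np.uint8)])
o=np.zeros((600,550,3),np.uint8);o[:400]=b;o[400:,:320]=cv2.resize(a,(320,200));cv2.imwrite("pics/final.png",o)
E
```

```text
time: 22.8
eef_pos: [0.4862, 0.2277, 0.0725]
eef_rot: [0.999, 0.04, 0.034, -0.001]
force: [-0.2, -0.6, 0.3]
opening: 0.0706
grip_force: 0.0
time: 23.6
eef_pos: [0.4072, 0.2218, 0.2033]
eef_rot: [0.999, 0.04, 0.035, -0.002]
force: [0.7, -0.0, -0.2]
opening: 0.0706
grip_force: 0.0
[  77  105   46   47 1631] [0.48242051 0.22788494 0.11529833] 0.11377080351681296 ((482.54095458984375, 227.88815307617188), 20.775136947631836)
```

View pics/final.png

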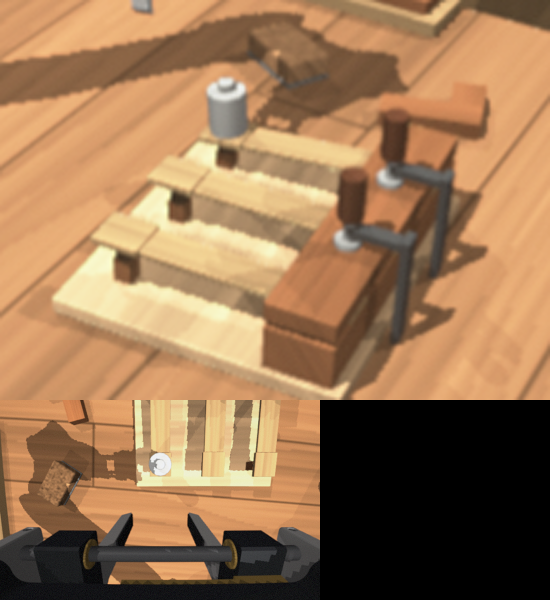

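The weight stands on the left tip at (227,108). Its top is at z .114, so the tip sank about 12 mm, and its stop is about 23 mm down. It is centred to within a few mm, and nothing else in this view has been disturbed. I hand it in.

```bash
python3 -c "
from plant import *
print(job_done())"
```

```text
the job is handed in; nothing more can be done
None
```

I pressed all three slats to their stops from left to right and found the left one by far the stiffest (about 0.5 N/mm); the steel weight now stands upright in the middle of its tip, sunk about 12 mm and clear of its stop, and the job was handed in at about 24 s.

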